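Bring a pulley's castle nut up to its next slot

TASK

Two small belt-pulley stands are on the bench; one already has its split pin through the castle nut, leave that one alone. On the other, tighten the castle nut (clockwise seen from above) just as far as the first slot that lines up with the cross hole in the spindle, so that I can push the pin straight through. Do not back the nut off and do not run past that slot; then let go of it.

Things in the scene. Friction and masses are not known exactly. Their poses are not given: they have to be found in the camera images.
- drive: Unpinned stand, bolted down: dark base plate 100 x 100 x 12 mm, grey block, grooved pulley 90 mm across up to z 50 mm, hub 40 mm across to z 68, washer to z 71, castle nut, then the fixed dark spindle, 29 mm across, ending at z 112. Origin: spindle axis at bench height; z up. Cross hole (5.6 mm, at z 98.5) runs along its x axis, as does the pale line on the spindle's end.
- nut_grip (a point): On the axis of the steel nut to turn, mid-height of its hexagon, z 82 mm. Hexagon 46 mm across flats, 53 across corners, z 71 to 93; six lugs on it, within the flats, up to z 106; slots about 10 mm wide between them, one over the middle of each flat. Axes turn with the nut: x points through a slot and its flat (flats face x and every 60 deg from it), z up.
- castle_nut (a joint): Turn of that nut, rad: 0 when the wanted pair of slots is in line with the cross hole; grows as it is tightened (clockwise from above). Starts between -0.80 and -0.38; other slots line up at -1.047 and 1.047. Steady friction of about 0.12 N m; it stays where left and does not rise or sink.
- drive_pinned: The other, otherwise identical stand, already done: a brass split pin through its nut sticks out on both sides, about 30 mm from the axis, 98.5 mm above the bench. Bolted down, to be left alone. Origin on the spindle axis at bench height; pin along its x axis. Either stand may be on the left. A microscope 360 mm tall stands on the right of the bench, beyond both: go round in front of it.
Things that resemble listed ones, but are neither listed nor needed, are in the scene too. Leave any green look-alike of the drive alone.

How it is judged:
By the outcome, as a careful person would: the job done as asked, in the order asked, and still so for the second after the job is handed in, with the robot touching nothing.
It also fails if it takes over 34 s, if anything falls off the work surface, if the arm or the gripper's body presses on something with over 40 N, if the wrist force passes 120 N, or if a joint passes its speed limit or range.

ROBOT

A 6-joint arm with a two-finger parallel gripper is mounted at the origin on a cart in front of the work surface, level with it; the furniture and walls round the work are solid. World frame = base frame: x ahead of the robot, y to its left, z up, the work surface at z = 0. Lengths are in m, angles in rad, forces in N, time in s.
With the tool pointing down it reaches from about 0.25 to 0.85 m from the base axis. Payload 12.5 kg.
Tool frame: the origin (TCP) lies at the centre of the arm's flange, where the gripper is bolted on; the fingertips stand 186 mm ahead of it and the grasp point (between the pads) lies 167 mm ahead of it; z points along the fingers, y is the direction in which the jaws open and shut (so a half turn about z gives the same grasp; the last joint's range is limited). The gripper opens to 93 mm and grips with 3 to 60 N. Pads are 15 mm wide; open, the fingers measure 128 mm over their backs; the gripper's body (75 mm by 188 mm) begins 65 mm behind the grasp point.
Start: joints at [1.078, 0.351, 1.652, -0, 1.139, -0.085], TCP at [0.218, 0.505, 0.405] pointing down, gripper open.
Joint ranges: [-2.75, 2.75], [-0.79, 2.1], [0.01, 2.65], [-1.57, 4.71], [0.07, 3.14], [-2.87, 2.87]. Speed limits (rad/s): [2.22, 2.22, 2.79, 3.14, 3.14, 3.14].

INTERFACE

Orientations are given as a unit quaternion [w, x, y, z].
In Python, from plant import robot gives the robot as it stands. The module is installed in compiled form; this text tells all that it offers.
- The arm moves only by the shell command python3 -m jog 'ROWS'. ROWS is JSON, one flat list of numbers, 7 for each row, row after row: the shift along the tool's x, y, z in cm, then the turn, a rotation vector about the tool's x, y, z in degrees, then the closure in counts, from 0 (fully open) to 255 (shut). A call has exactly 8 rows; each row shifts and turns the commanded pose from where the row before left it, along the tool's axes as they then stand; what a row does not reach is not made up. A row lasts 1/10 s, in which the tool goes at most 50 mm and 8.59 degrees, less where a joint would pass 70% of its speed; a pose out of reach is approached as far as the arm can. A call is refused whole if a number of a shift passes 5 or a number of a turn 8.59, either way. A call with a gripper value outside its range is refused whole. The fingers move at their own pace and stop on an object; the grip force is fixed at half the most. Time passes only in rows, so rows that do not move let the fingers close, or fill a call up. It gives the time, the measured TCP pose, the force and the opening at its end, in the units of the state.
- robot.get_state(): the state, without advancing time (a new reading comes with each control period).
- robot.read_camera(name): name is "scene" or "top" or "wrist"; returns a dict with "frame" (384x512x3 uint8, red, green, blue), "range_z" (384x512 float32, m along the optical axis (not along the pixel's ray), 0 where there is no reading), "fx", "fy", "cx", "cy" (pixels), "rvec" (rotation vector, rad) and "tvec" (3), from world to camera coordinates, as OpenCV has them; the wrist camera has in their place "hand_eye" (4x4, takes a point from camera to tool coordinates, whose origin is the TCP and whose axes are the flange's). Camera axes: x right, y down, z forward; pixel columns grow to the right and rows downward; lengths in m; the calibration is good to about 2 mm. The wrist camera is an equidistant fisheye: a pixel r from the principal point sees the ray r / f radians off the axis. A picture is of the moment at which its call begins: read the wrist's pose just before it.
- robot.job_done(): hands the job in, once; it reports no verdict.
The state is a dict: "clock": time; "joint_positions": joint angles; "qvel": joint speeds; "joint_torque": joint torques, N m; "position": TCP position; "tool_rot": TCP orientation; "contact_force": force on the tool from outside, world axes, zero at the start; "moment": the same for the moment, N m; "grip_width": opening from 0.0 (shut) to 1.0 (fully open).
Only numpy, scipy, OpenCV 4.12 (cv2) and the standard library are available. Lean on these libraries where they do the work, as an engineer would, in place of code of your own. Each camera call takes 0.05 s, during which the arm holds its last target.

## Working session

There is one attempt and no reset: what is moved stays moved. The work goes in short steps, Python scripts to look and compute and a shell command to move; the robot and the scene stay as the last step left them, time stands still between calls to the robot, and variables do not carry over. Pictures are saved under pics/ and viewed, and the job is handed in when it is done.

```bash
mkdir -p pics
cat > h.py <<'E'
import numpy as np, cv2
from plant import robot
from scipy.spatial.transform import Rotation as R
E
python3 - <<'E'
from h import *
s=robot.get_state(); print({k:np.round(v,3) for k,v in s.items()})
for n in ["scene","top","wrist"]:
    c=robot.read_camera(n); np.save(f"pics/{n}.npy",c,allow_pickle=True)
    cv2.imwrite(f"pics/{n}0.png",c["frame"][:,:,::-1])
    print({k:v for k,v in c.items() if k not in("frame","range_z")})
E
```

```text
{'clock': np.float64(0.0), 'joint_positions': array([ 1.078,  0.351,  1.652, -0.   ,  1.139, -0.085]), 'qvel': array([ 0.   , -0.   ,  0.   , -0.   ,  0.001,  0.001]), 'joint_torque': array([-0.0000e+00, -4.9734e+01, -2.8525e+01,  7.0000e-02,  2.6000e-02,
       -0.0000e+00]), 'position': array([0.218, 0.505, 0.404]), 'tool_rot': array([-0.   ,  0.202,  0.979, -0.001]), 'contact_force': array([ 0.55 , -0.001, -0.014]), 'moment': array([-0.05 , -0.02 ,  0.023]), 'grip_width': np.float64(1.002)}
{'fx': 452.4929403253834, 'fy': 452.4929403253834, 'cx': 257.118823226452, 'cy': 188.46213549425113, 'rvec': array([ 2.54046356,  0.52387317, -0.13534539]), 'tvec': array([-0.36586736, -0.28476975,  2.04711157])}
{'fx': 399.0095075767364, 'fy': 399.0095075767364, 'cx': 260.273701255294, 'cy': 192.28007296381202, 'rvec': array([ 2.19860684, -2.18255749,  0.05212806]), 'tvec': array([-0.19099904,  0.50996992,  1.76394429])}
{'fx': 297.3186396354542, 'fy': 297.3186396354542, 'cx': 255.60874534889123, 'cy': 192.2726830299248, 'hand_eye': array([[-6.07682667e-04, -9.58364170e-01, -2.85548156e-01,
         7.97584154e-02],
       [ 9.99999550e-01, -3.74252646e-04, -8.72049291e-04,
        -2.10207720e-03],
       [ 7.28873642e-04, -2.85548557e-01,  9.58363965e-01,
         1.95515918e-02],
       [ 0.00000000e+00,  0.00000000e+00,  0.00000000e+00,
         1.00000000e+00]])}
```

View pics/scene0.png

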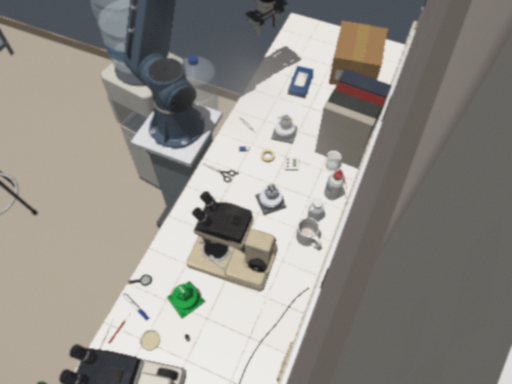

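View pics/top0.png

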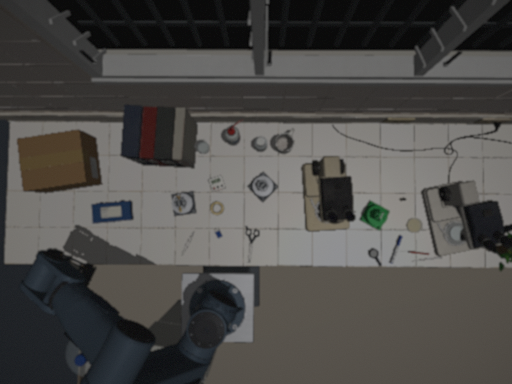

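View pics/wrist0.png

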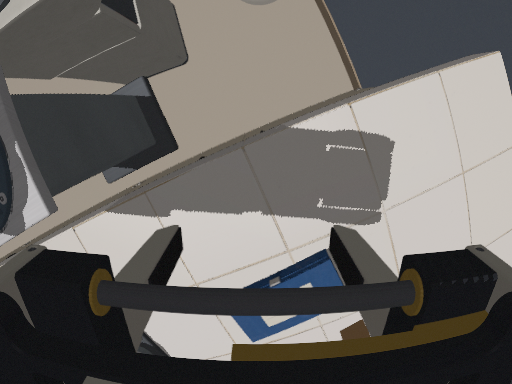

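Scene candidates are grey stands at scene (285,127) / top (183,203) and scene (270,197) / top (263,186), plus a green look-alike at scene (185,298) / top (375,215). Next I'll crop the two grey stands.

Run:
```python
from h import *
def crop(n,u,v,r=24):
    c=np.load(f"pics/{n}.npy",allow_pickle=True).item()
    return cv2.resize(c["frame"][v-r:v+r,u-r:u+r,::-1],(390,390),interpolation=cv2.INTER_CUBIC)
a=np.hstack([crop("scene",285,127),crop("scene",270,197)])
cv2.imwrite("pics/cr_scene.png",a)
a=np.hstack([crop("top",183,203,20),crop("top",263,186,20)])
cv2.imwrite("pics/cr_top.png",np.clip(a*1.5,0,255))
for n,uv in (("top",[(183,203),(263,186),(375,215),(345,190)]),("scene",[(287,119),(270,190)])):
    c=np.load(f"pics/{n}.npy",allow_pickle=True).item()
    Rm=cv2.Rodrigues(c["rvec"])[0]
    for u,v in uv:
        z=np.median(c["range_z"][v-1:v+2,u-1:u+2])
        p=np.array([(u-c["cx"])/c["fx"]*z,(v-c["cy"])/c["fy"]*z,z])
        print(n,u,v,np.round(Rm.T@(p-c["tvec"]),4))
```

```text
top 183 203 [0.4588 0.1385 0.1031]
top 263 186 [ 0.5327 -0.1992  0.1095]
top 375 215 [ 0.4142 -0.6741  0.0933]
top 345 190 [ 0.5061 -0.5036  0.308 ]
scene 287 119 [0.4722 0.1484 0.1074]
scene 270 190 [ 0.5407 -0.2102  0.1076][ WARN:0@0.783] global loadsave.cpp:1063 imwrite_ Unsupported depth image for selected encoder is fallbacked to CV_8U.
```

View pics/cr_scene.png

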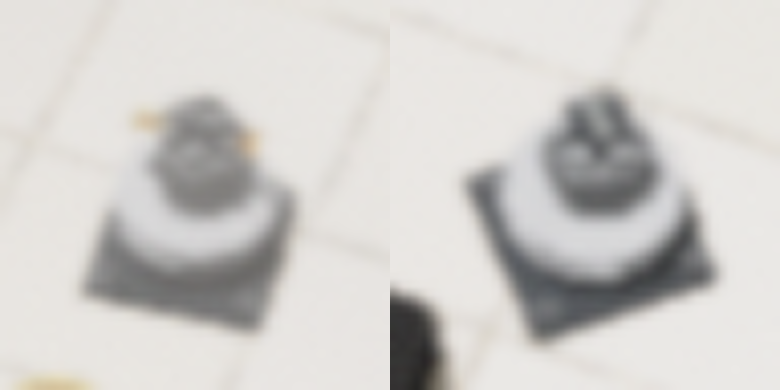

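View pics/cr_top.png

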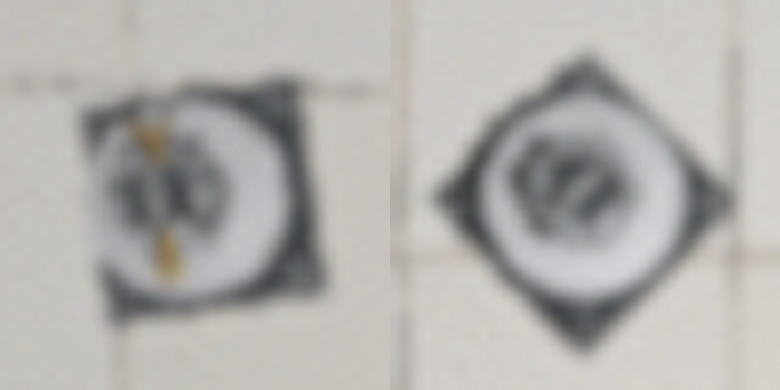

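The left stand, top (183,203), carries the brass pin. The right stand, top (263,186), about (0.535,-0.20), has no pin and is not green, so it is the target. I'll move to hover above it.

```bash
python3 -m jog '[-3.5,-3.2,0,0,0,0,0, -3.5,-3.2,0,0,0,0,0, -3.5,-3.2,0,0,0,0,0, -3.5,-3.2,0,0,0,0,0, -3.5,-3.2,0,0,0,0,0, -3.5,-3.2,0,0,0,0,0, -3.5,-3.2,0,0,0,0,0, -3.5,-3.2,0,0,0,0,0]'
python3 -m jog '[-3.6,-3.3,0,0,0,0,0, -3.6,-3.3,0,0,0,0,0, -3.6,-3.3,0,0,0,0,0, -3.6,-3.3,0,0,0,0,0, -3.6,-3.3,0,0,0,0,0, -3.6,-3.3,0,0,0,0,0, -3.6,-3.3,0,0,0,0,0, 0,0,0,0,0,0,0]'
cat >> h.py <<'E'
def wrist(name):
    s=robot.get_state(); c=robot.read_camera("wrist")
    q=s["tool_rot"]; T=np.eye(4); T[:3,:3]=R.from_quat([q[1],q[2],q[3],q[0]]).as_matrix(); T[:3,3]=s["position"]
    M=T@c["hand_eye"]
    np.save(f"pics/{name}.npy",dict(c=c,M=M,s=s,T=T),allow_pickle=True)
    cv2.imwrite(f"pics/{name}.png",c["frame"][:,:,::-1])
    return c,M,T,s
def pix(c,M,P):
    p=(np.atleast_2d(P)-M[:3,3])@M[:3,:3]
    rho=np.hypot(p[:,0],p[:,1]); th=np.arctan2(rho,p[:,2])
    return np.c_[c["cx"]+c["fx"]*th*p[:,0]/rho, c["cy"]+c["fy"]*th*p[:,1]/rho]
def rectify(c,M,ctr,z,half,n):
    # top view at height z, +x world up, +y world left
    xs=np.linspace(half,-half,n)
    X,Y=np.meshgrid(ctr[0]+xs,ctr[1]+xs,indexing="ij")
    uv=pix(c,M,np.c_[X.ravel(),Y.ravel(),np.full(X.size,z)]).astype(np.float32).reshape(n,n,2)
    return cv2.remap(c["frame"],uv[...,0],uv[...,1],cv2.INTER_CUBIC)[:,:,::-1]
E
python3 - <<'E'
from h import *
c,M,T,s=wrist("w1")
print(s["clock"],s["position"],s["joint_positions"]); print(np.round(T[:3,:3],3))
print(pix(c,M,[[.535,-.2,.112],[.535,-.2,.05]]))
E
```

```text
clock: 0.95
position: [0.3739, 0.157, 0.4048]
tool_rot: [0.0, 0.202, 0.979, 0.0]
contact_force: [0.4, 1.0, 0.4]
grip_width: 1.003
clock: 1.75
position: [0.5145, -0.1573, 0.4042]
tool_rot: [0.0, 0.204, 0.979, -0.0]
contact_force: [-0.6, 0.4, -0.4]
grip_width: 1.002
1.75 [ 0.5145175  -0.15732528  0.4042212 ] [-3.83164852e-01  3.29491887e-01  1.68344106e+00 -7.34305964e-04
  1.12793146e+00 -1.54209556e+00]
[[-0.917  0.4    0.   ]
 [ 0.4    0.917 -0.001]
 [-0.001 -0.001 -1.   ]]
[[227.16626672 225.07682749]
 [231.9088806  204.81164784]]
```

View pics/w1.png

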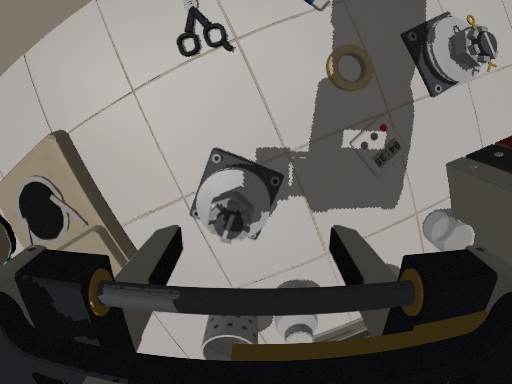

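The target stand is at wrist (235,205), with no pin. The pinned one is at the upper right, (465,50). I'll measure the axis and angles from depth and a rectified view.

```bash
cat >> h.py <<'E'
def cloud(c,M):
    v,u=np.mgrid[0:384,0:512]; x=u-c["cx"]; y=v-c["cy"]; r=np.hypot(x,y)+1e-9; th=r/c["fx"]
    z=c["range_z"]; k=z*np.tan(np.clip(th,0,1.4))/r
    P=np.stack([x*k,y*k,z],-1)
    W=P@M[:3,:3].T+M[:3,3]; W[z<=0]=np.nan
    return W
E
python3 - <<'E'
from h import *
d=np.load("pics/w1.npy",allow_pickle=True).item(); c,M=d["c"],d["M"]
W=cloud(c,M)
near=np.hypot(W[...,0]-.535,W[...,1]+.2)<.08
for lo,hi in [(.003,.02),(.044,.055),(.063,.069),(.088,.0965),(.1,.1085),(.109,.117)]:
    m=near&(W[...,2]>lo)&(W[...,2]<hi); p=W[m]
    if len(p)<5: print(lo,len(p)); continue
    (cx,cy),rr=cv2.minEnclosingCircle((p[:,:2]*1000).astype(np.float32))
    print(lo,hi,len(p),np.round([cx,cy,rr],1),np.round(p.mean(0),4),np.median(p[:,2]))
ctr=(.535,-.2)
ims=[rectify(c,M,ctr,z,.06,390) for z in (.106,.012)]
cv2.imwrite("pics/rect1.png",np.hstack(ims))
E
```

```text
0.003 0.02 1516 [ 535.5 -199.6   68.8] [ 0.5128 -0.1827  0.0127] 0.012563336908587852
0.044 0.055 2327 [ 536.1 -199.7   44.9] [ 0.5258 -0.1919  0.051 ] 0.0510471050104771
0.063 0
0.088 0.0965 441 [ 535.6 -199.5   26.2] [ 0.5272 -0.1929  0.0934] 0.09363027856477096
0.1 0.1085 511 [ 535.9 -199.6   21.7] [ 0.5326 -0.1974  0.1057] 0.10634904633402714
0.109 0.117 578 [ 536.  -199.7   14.4] [ 0.5353 -0.199   0.1126] 0.11260285289139454
```

View pics/rect1.png

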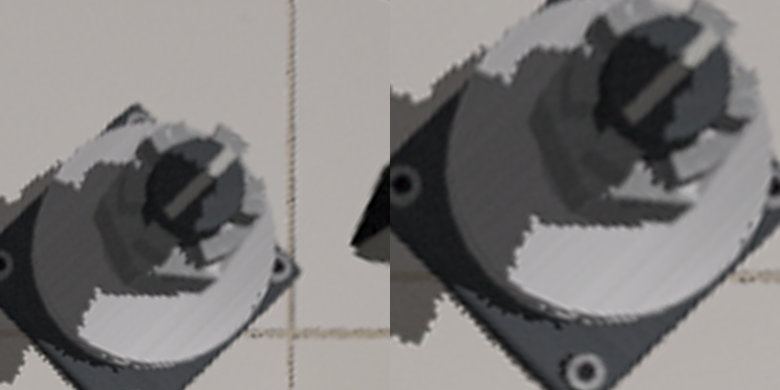

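```bash
python3 -m jog '[-1.8,-1.5,0,0,0,0,0, -1.87,-1.53,0.4,0,0,0,0, 0,0,2,0,0,8,0, 0,0,2,0,0,8,0, 0,0,0,0,0,0,0, 0,0,0,0,0,0,0, 0,0,0,0,0,0,0, 0,0,0,0,0,0,0]'
cat > m.py <<'E'
from h import *
import sys
def meas(name,ctr=(.536,-.1997)):
    c,M,T,s=wrist(name); W=cloud(c,M)
    print(s["clock"],np.round(s["position"],4),"jawdir",np.round(np.degrees(np.arctan2(T[1,1],T[0,1])),2),"tilt",np.round(T[:3,2],4),"j6",s["joint_positions"][5])
    near=np.hypot(W[...,0]-ctr[0],W[...,1]-ctr[1])<.08
    for lo,hi in [(.003,.02),(.044,.055),(.088,.0965),(.1,.1085),(.109,.117)]:
        p=W[near&(W[...,2]>lo)&(W[...,2]<hi)]
        if len(p)<9: continue
        (cx,cy),rr=cv2.minEnclosingCircle((p[:,:2]*1000).astype(np.float32))
        print(lo,hi,len(p),np.round([cx,cy,rr],1),round(float(np.median(p[:,2])),4))
    np.save(f"pics/{name}_W.npy",W)
    ims=[rectify(c,M,ctr,z,.03,390) for z in (.106,.112)]
    a=np.hstack(ims); a=np.clip(255*(a/255.)**.6,0,255).astype(np.uint8)
    cv2.imwrite(f"pics/{name}_r.png",a)
if __name__=="__main__": meas(sys.argv[1])
E
python3 m.py w2
```

```text
clock: 2.6
position: [0.5351, -0.1953, 0.3618]
tool_rot: [0.001, 0.336, 0.942, -0.0]
contact_force: [0.4, -0.0, 0.1]
grip_width: 0.997
2.6 [ 0.5351 -0.1953  0.3618] jawdir 50.77 tilt [ 1.4e-03 -6.0e-04 -1.0e+00] j6 -1.3176572373300224
0.003 0.02 1693 [ 536.4 -199.1   69. ] 0.0124
0.044 0.055 3265 [ 536.2 -199.8   45.3] 0.051
0.088 0.0965 656 [ 536.2 -199.8   26.4] 0.0936
0.1 0.1085 745 [ 536.2 -199.9   22. ] 0.1064
0.109 0.117 900 [ 536.1 -199.8   14.4] 0.1126
```

View pics/w2_r.png

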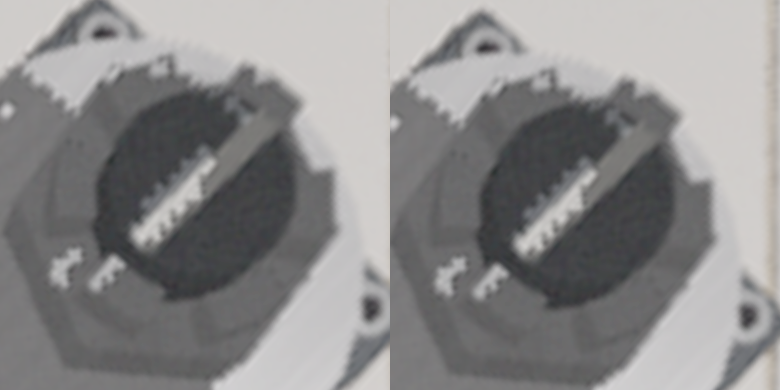

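View pics/w2.png

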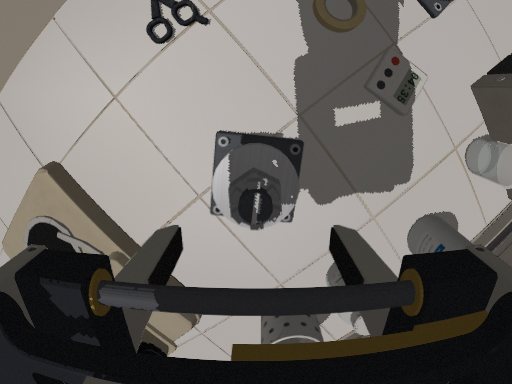

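```bash
cat > a.py <<'E'
from h import *
import sys
name=sys.argv[1]; ctr=np.array([float(sys.argv[2]),float(sys.argv[3])]) if len(sys.argv)>2 else np.array([.5361,-.1998])
W=np.load(f"pics/{name}_W.npy"); d=np.load(f"pics/{name}.npy",allow_pickle=True).item()
near=np.hypot(W[...,0]-ctr[0],W[...,1]-ctr[1])<.03
m=near&(W[...,2]>.101)&(W[...,2]<.1085); p=W[m][:,:2]-ctr; r=np.hypot(*p.T); a=np.degrees(np.arctan2(p[:,1],p[:,0]))
k=(r>.0155)&(r<.0225); a=a[k]
h=np.histogram(a,bins=np.arange(-180,181,5))[0]; print("lugs/5deg",h)
z=np.exp(6j*np.radians(a)).mean(); lug=np.degrees(np.angle(z))/6; print("slot centre mod60 (lugs):",(lug+30)%60, abs(z))
# per-point: minimise points falling in slots (|t|<5mm about the slot axis)
best=[]
pp=p[k]
for s in np.arange(0,60,.5):
    cnt=0
    for j in range(6):
        t=np.radians(s+60*j); u=pp@[np.cos(t),np.sin(t)]; w=pp@[-np.sin(t),np.cos(t)]
        cnt+=((u>0)&(abs(w)<.0048)).sum()
    best.append(cnt)
b=np.array(best); i=np.where(b<=b.min()+3)[0]; print("slot fit range",i*.5, "min",b.min())
# hex
m=near&(W[...,2]>.0905)&(W[...,2]<.0965); p=W[m][:,:2]-ctr
best=[]
for s in np.arange(0,60,.5):
    t=np.radians(s+60*np.arange(6)); e=(p@np.c_[np.cos(t),np.sin(t)].T).max(1)-.0232
    best.append(np.clip(e,0,None).sum()*1e3)
b=np.array(best); print("hex best",np.argmin(b)*.5,np.where(b<b.min()*1.3+.5)[0]*.5,b.min().round(2),len(p))
# line: rectified at z=.1122
n=600; im=rectify(d["c"],d["M"],ctr,.1123,.0145,n).astype(float).mean(2)
yy,xx=np.mgrid[0:n,0:n]; X=(n-1)/2-yy; Y=(n-1)/2-xx; disk=np.hypot(X,Y)<.9*n/2
th=np.percentile(im[disk],80); 
res=[]
for s in np.arange(-90,90,.5):
    t=np.radians(s); w=-X*np.sin(t)+Y*np.cos(t); u=X*np.cos(t)+Y*np.sin(t)
    for o in np.arange(-50,51,5):
        b=disk&(abs(w-o)<25); res.append((np.log(im[b]+5).mean(),s,o))
res.sort(reverse=True); print("line",res[:4], "alpha",np.mean([q[1] for q in res[:8]]))
E
python3 a.py w2; python3 a.py w1
```

```text
lugs/5deg [ 0 21 14 17 16 12 15 14  3  0  0  0  0 20 12 14 14 14 13 13  4  0  0  0
  0  7  9 12 12 11 11 12  5  0  0  0  0  7 12 13 14 15 12 16 16  0  0  0
  0  7 15 15 17 15 14 19 13  0  0  0  0  8 18 15 22 19 17 17  3  0  0  0]
slot centre mod60 (lugs): 54.32307670432242 0.49291177825728294
slot fit range [54.  54.5] min 99
hex best 54.5 [53.  53.5 54.  54.5 55.  55.5 56. ] 0.36 625
line [(np.float64(4.744860701353512), np.float64(-46.0), np.int64(20)), (np.float64(4.744707167119238), np.float64(-45.5), np.int64(20)), (np.float64(4.743593284909844), np.float64(-46.5), np.int64(20)), (np.float64(4.7427464771014405), np.float64(-45.0), np.int64(20))] alpha -46.0Traceback (most recent call last):
  File "a.py", line 4, in <module>
    W=np.load(f"pics/{name}_W.npy"); d=np.load(f"pics/{name}.npy",allow_pickle=True).item()
    fid = stack.enter_context(open(os.fspath(file), "rb"))
                              ~~~~^^^^^^^^^^^^^^^^^^^^^^^
FileNotFoundError: [Errno 2] No such file or directory: 'pics/w1_W.npy'
```

```bash
python3 - <<'E'
from h import *
ctr=np.array([.5361,-.1998])
for name in("w1","w2"):
    d=np.load(f"pics/{name}.npy",allow_pickle=True).item(); W=cloud(d["c"],d["M"]); np.save(f"pics/{name}_W.npy",W)
    near=np.hypot(W[...,0]-ctr[0],W[...,1]-ctr[1])<.08
    p=W[near&(W[...,2]>.008)&(W[...,2]<.0175)][:,:2]-ctr
    print(name,cv2.minAreaRect((p*1e4).astype(np.float32)))
    cv2.imwrite(f"pics/l_{name}.png",cv2.resize(rectify(d["c"],d["M"],ctr,.1123,.016,390),(390,390)))
cv2.imwrite("pics/l.png",np.hstack([cv2.imread("pics/l_w1.png"),cv2.imread("pics/l_w2.png")]))
E
python3 a.py w1
```

```text
w1 ((-2.409727096557617, 5.82623291015625), (1002.8541259765625, 994.3051147460938), 44.09446334838867)
w2 ((-0.3962106704711914, 2.35882568359375), (1007.8253173828125, 1002.088134765625), 44.525062561035156)
lugs/5deg [ 0 13 13 10  8 10 11  9  0  0  0  0  1 13 10 10  7  9  7  9  3  0  0  0
  0  2  7  7  7  5  7  6  2  0  0  0  0  2  8  8 10  8  6 17  8  0  0  0
  0  5 10  9 11 12 11 11 10  0  0  0  0  6 14 12 14 14  9 15  4  0  0  0]
slot centre mod60 (lugs): 54.4584284062353 0.48632969830919953
slot fit range [54.  54.5 55.  55.5 56. ] min 72
hex best 55.0 [54.  54.5 55.  55.5 56.  56.5] 0.0 409
line [(np.float64(4.581797776466762), np.float64(-46.0), np.int64(5)), (np.float64(4.581738853848882), np.float64(-45.5), np.int64(0)), (np.float64(4.581679023739595), np.float64(-46.0), np.int64(0)), (np.float64(4.581570436013944), np.float64(-45.5), np.int64(5))] alpha -45.75
```

View pics/l.png

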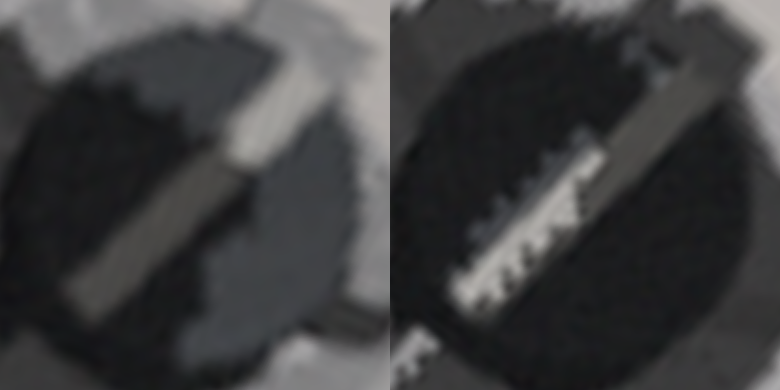

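Spindle line and base plate both give α ≈ -45.7°. The slots are at -5.6° (mod 60), so θ ≈ -40.2° and the nut needs about 40° clockwise. Jaws go at ≈53.5°, biased slightly towards tightening so closing can't back the nut off. Descending now.

```bash
python3 -m jog '[-0.36,-0.29,1,0,0,-2.7,0, 0,0,2.5,0,0,0,0, 0,0,2.5,0,0,0,0, 0,0,2.5,0,0,0,0, 0,0,1.7,0,0,0,0, 0,0,1,0,0,0,0, 0,0,0,0,0,0,0, 0,0,0,0,0,0,0]'
python3 m.py w3; python3 a.py w3
```

```text
clock: 3.45
position: [0.5362, -0.2002, 0.2496]
tool_rot: [0.001, 0.314, 0.949, -0.0]
contact_force: [0.9, -0.3, 0.9]
grip_width: 1.0
3.45 [ 0.5362 -0.2002  0.2496] jawdir 53.36 tilt [ 9.e-04 -4.e-04 -1.e+00] j6 -1.369796878456569
0.003 0.02 3552 [ 535.5 -199.4   68.7] 0.0124
0.044 0.055 7025 [ 536.1 -199.7   45.2] 0.0509
0.088 0.0965 2306 [ 527.8 -196.5   61.2] 0.0934
0.1 0.1085 2581 [ 528.  -196.5   62.4] 0.1058
0.109 0.117 2569 [ 528.1 -197.1   63. ] 0.1125
lugs/5deg [ 0 81 47 41 45 41 42 36  7  0  0  0  3 75 28 16  1  0  0  0  0  0  0  0
  0  0  0  0  0  0  0  0  0  0  0  0  0  0  0  0  0  9 28 29 73  2  0  0
  0 15 46 40 42 44 48 62 51  0  0  0  0 26 63 57 61 58 59 57  9  0  0  0]
slot centre mod60 (lugs): 54.29921758153982 0.4017165942491558
slot fit range [53.  53.5 54.  54.5] min 305
hex best 54.5 [54.  54.5 55.  55.5 56. ] 11.22 1527
line [(np.float64(4.26116961896747), np.float64(-46.5), np.int64(-5)), (np.float64(4.261152983559895), np.float64(-46.0), np.int64(-5)), (np.float64(4.26107777133335), np.float64(-47.0), np.int64(-5)), (np.float64(4.261035833550463), np.float64(-47.5), np.int64(-5))] alpha -47.375
```

View pics/w3.png

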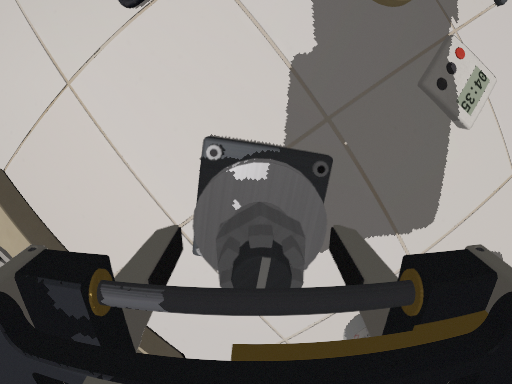

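The nut sits between the fingers, centred at about (262,255). Closing.

```bash
python3 -m jog '[0,0,0,0,0,0,255, 0,0,0,0,0,0,255, 0,0,0,0,0,0,255, 0,0,0,0,0,0,255, 0,0,0,0,0,0,255, 0,0,0,0,0,0,255, 0,0,0,0,0,0,255, 0,0,0,0,0,0,255]'
python3 -c "
from h import *
s=robot.get_state();print({k:np.round(s[k],4) for k in('contact_force','moment','grip_width','joint_torque')})"
python3 m.py w4; python3 a.py w4
```

```text
clock: 4.3
position: [0.5371, -0.1985, 0.2488]
tool_rot: [0.001, 0.315, 0.949, 0.002]
contact_force: [11.6, 15.1, -3.6]
grip_width: 0.495
{'contact_force': array([11.6093, 15.0845, -3.5532]), 'moment': array([ 2.3604, -1.8529, -0.0053]), 'grip_width': np.float64(0.495), 'joint_torque': array([-1.06791e+01, -5.79167e+01, -2.05468e+01, -3.44780e+00,
        1.25180e+00, -3.42000e-02])}
4.3 [ 0.5371 -0.1985  0.2488] jawdir 53.31 tilt [ 0.0034  0.0022 -1.    ] j6 -1.3694831558160239
0.003 0.02 3488 [ 519.3 -183.    55. ] 0.0124
0.044 0.055 5766 [ 534.5 -197.8   45. ] 0.051
0.088 0.0965 2110 [ 529.7 -194.8   38.3] 0.0935
0.1 0.1085 2499 [ 529.3 -195.1   38.8] 0.1059
0.109 0.117 2367 [ 529.  -194.5   37.3] 0.1125
lugs/5deg [ 7 87 45 44 47 42 38 38  2  0  0  0  9 68 26  8  0  0  0  0  0  0  0  0
  0  0  0  0  0  0  0  0  0  0  0  0  0  0  0  0  0  1 21 47 60  0  0  0
  0 22 40 45 41 46 46 75 41  0  0  0  0 40 60 61 60 60 61 55  3  0  0  0]
slot centre mod60 (lugs): 53.74542620189878 0.39296691947089174
slot fit range [54.5] min 317
hex best 54.5 [ 0.   0.5  1.   1.5  2.  46.5 47.  47.5 48.  48.5 49.  49.5 50.  50.5
 51.  51.5 52.  52.5 53.  53.5 54.  54.5 55.  55.5 56.  56.5 57.  57.5
 58.  58.5 59.  59.5] 294.63 1664
line [(np.float64(4.314061739951601), np.float64(-50.0), np.int64(-5)), (np.float64(4.314028762431777), np.float64(-50.5), np.int64(-5)), (np.float64(4.313921254700539), np.float64(-49.5), np.int64(-5)), (np.float64(4.3137972234940545), np.float64(-51.0), np.int64(-5))] alpha -49.0
```

View pics/w4.png

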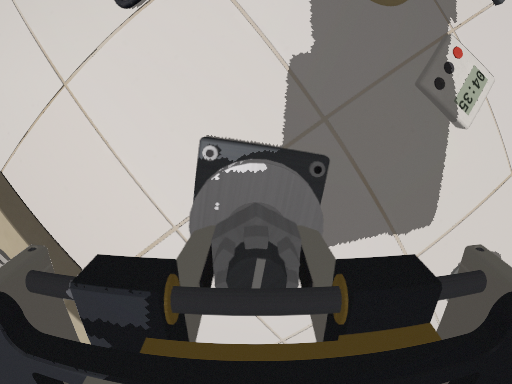

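Gripped at 46.0 mm. There is a 19 N side load along +tool y (off-centre by about 2 mm), so I'll recentre.

```bash
python3 -m jog '[0,0.1,0,0,0,0,255, 0,0.1,0,0,0,0,255, 0,0,0,0,0,0,255, 0,0,0,0,0,0,255, 0,0,0,0,0,0,255, 0,0,0,0,0,0,255, 0,0,0,0,0,0,255, 0,0,0,0,0,0,255]'
python3 -c "
from h import *
s=robot.get_state();print({k:np.round(s[k],4) for k in('contact_force','moment','grip_width','position')})
q=s['tool_rot'];T=R.from_quat([q[1],q[2],q[3],q[0]]).as_matrix();print(np.degrees(np.arctan2(T[1,1],T[0,1])),s['contact_force']@T)"
```

```text
clock: 5.15
position: [0.5375, -0.1981, 0.2488]
tool_rot: [0.001, 0.315, 0.949, 0.0]
contact_force: [6.0, 5.1, -2.1]
grip_width: 0.494
{'contact_force': array([ 6.0333,  5.0561, -2.0544]), 'moment': array([ 0.6755, -0.7308, -0.0434]), 'grip_width': np.float64(0.4938), 'position': array([ 0.5375, -0.1981,  0.2488])}
53.320144638784896 [-1.81682447  7.65645716  2.06476339]
```

```bash
python3 -m jog '[0,0.07,0,0,0,2,255, 0,0,0,0,0,5,255, 0,0,0,0,0,5,255, 0,0,0,0,0,5,255, 0,0,0,0,0,5,255, 0,0,0,0,0,5,255, 0,0,0,0,0,3,255, 0,0,0,0,0,0,255]'
python3 -c "
from h import *
s=robot.get_state();print({k:np.round(s[k],4) for k in('contact_force','moment','grip_width','position')})
q=s['tool_rot'];T=R.from_quat([q[1],q[2],q[3],q[0]]).as_matrix();print(np.degrees(np.arctan2(T[1,1],T[0,1])),s['contact_force']@T)"
python3 m.py w5; python3 a.py w5
```

```text
clock: 5.95
position: [0.5375, -0.1981, 0.2488]
tool_rot: [0.0, 0.55, 0.835, -0.0]
contact_force: [1.5, -1.3, 0.2]
grip_width: 0.493
{'contact_force': array([ 1.4797, -1.3309,  0.1882]), 'moment': array([-0.2485,  0.0076, -0.1574]), 'grip_width': np.float64(0.4929), 'position': array([ 0.5375, -0.1981,  0.2488])}
23.284563563826055 [-1.80752487  0.83307493 -0.1876822 ]
5.95 [ 0.5375 -0.1981  0.2488] jawdir 23.28 tilt [ 1.e-04 -3.e-04 -1.e+00] j6 -0.840503741937563
0.003 0.02 3613 [ 535.9 -198.6   69.2] 0.0124
0.044 0.055 5750 [ 535.6 -197.6   44.8] 0.051
0.088 0.0965 2127 [ 533.1 -191.8   38.1] 0.0935
0.1 0.1085 2499 [ 532.8 -192.    38.9] 0.1059
0.109 0.117 2390 [ 533.1 -192.    37.5] 0.1125
lugs/5deg [42 35  3  0  2  1 12 71 26  4  0  0  0  0  0  0  0  0  0  0  0  0  0  0
  0  0  0  0  0  0  0  0  0  0  0  1 18 38 72  0  0  0  0 19 34 44 52 45
 46 69 49  0  0  0  0 32 63 63 61 65 59 53  5  0  0  0  8 85 45 50 43 40]
slot centre mod60 (lugs): 24.002422997611124 0.38436676733292635
slot fit range [23.] min 328
hex best 24.5 [17.  17.5 18.  18.5 19.  19.5 20.  20.5 21.  21.5 22.  22.5 23.  23.5
 24.  24.5 25.  25.5 26.  26.5 27.  27.5 28.  28.5 29.  29.5 30.  30.5
 31.  31.5] 305.53 1680
line [(np.float64(4.363411768076003), np.float64(-40.0), np.int64(15)), (np.float64(4.363397216888013), np.float64(-40.5), np.int64(15)), (np.float64(4.363343747627256), np.float64(-41.0), np.int64(15)), (np.float64(4.363220848669124), np.float64(-39.5), np.int64(15))] alpha -40.75
```

View pics/w5_r.png

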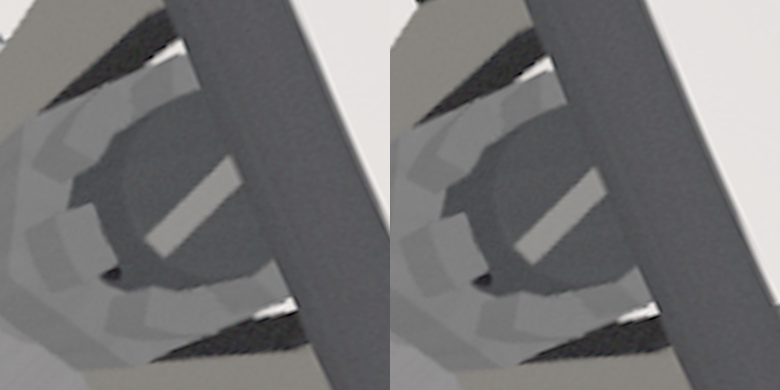

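The nut follows the jaws: slots ≈23.5°, jaw 23.3°, target 14.3°. That leaves 9°. The slot can be seen closing on the dark cross hole at left picture (110,272).

```bash
python3 -m jog '[0,0,0,0,0,3,255, 0,0,0,0,0,3,255, 0,0,0,0,0,2,255, 0,0,0,0,0,0.8,255, 0,0,0,0,0,0,255, 0,0,0,0,0,0,255, 0,0,0,0,0,0,255, 0,0,0,0,0,0,255]'
python3 m.py w6; python3 a.py w6
```

```text
clock: 6.8
position: [0.5375, -0.1981, 0.2488]
tool_rot: [0.0, 0.612, 0.791, -0.0]
contact_force: [-0.2, -4.9, 0.6]
grip_width: 0.492
6.8 [ 0.5375 -0.1981  0.2488] jawdir 14.57 tilt [-1.e-04 -3.e-04 -1.e+00] j6 -0.6881855944766431
0.003 0.02 3748 [ 536.2 -199.1   69.2] 0.0124
0.044 0.055 5753 [ 536.  -197.7   45. ] 0.051
0.088 0.0965 2123 [ 534.5 -191.8   38.3] 0.0935
0.1 0.1085 2501 [ 534.  -191.7   39. ] 0.1058
0.109 0.117 2372 [ 534.2 -191.5   37.5] 0.1125
lugs/5deg [ 7  0  2  1  5 67 32  9  0  0  0  0  0  0  0  0  0  0  0  0  0  0  0  0
  0  0  0  0  0  0  0  0  0  1 13 32 77  6  0  0  0  6 44 42 40 45 48 52
 79  0  0  0  0 16 59 66 65 57 60 59 15  1  0  0  1 79 42 49 51 39 46 39]
slot centre mod60 (lugs): 15.278787305203181 0.3816175628955434
slot fit range [13.  13.5 14.  15.5 16.5 17. ] min 329
hex best 15.5 [ 8.5  9.   9.5 10.  10.5 11.  11.5 12.  12.5 13.  13.5 14.  14.5 15.
 15.5 16.  16.5 17.  17.5 18.  18.5 19.  19.5 20.  20.5 21.  21.5 22.
 22.5 23. ] 308.76 1672
line [(np.float64(4.373262445775831), np.float64(-40.5), np.int64(10)), (np.float64(4.3731645741450125), np.float64(-41.0), np.int64(10)), (np.float64(4.373100201937461), np.float64(-40.0), np.int64(10)), (np.float64(4.37290307506194), np.float64(-41.5), np.int64(10))] alpha -40.6875
```

View pics/w6_r.png

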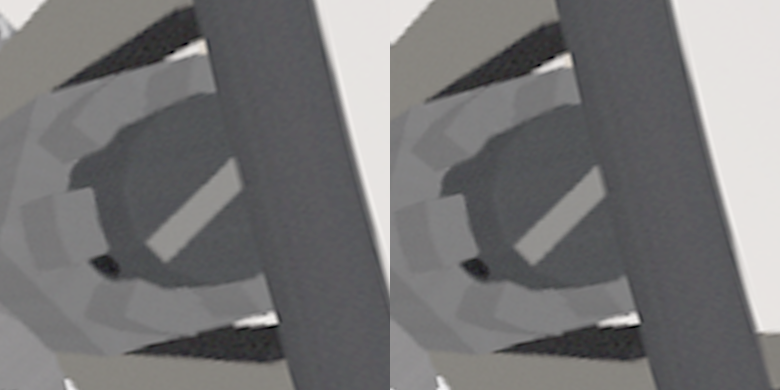

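The cross hole shows at about left picture (105,267), in the middle of the slot. Letting go and rising.

```bash
python3 -m jog '[0,0,0,0,0,0,0, 0,0,0,0,0,0,0, 0,0,0,0,0,0,0, 0,0,0,0,0,0,0, 0,0,0,0,0,0,0, 0,0,0,0,0,0,0, 0,0,0,0,0,0,0, 0,0,0,0,0,0,0]'
python3 -m jog '[0,0,-1,0,0,0,0, 0,0,-2,0,0,0,0, 0,0,-2.5,0,0,0,0, 0,0,-2.5,0,0,0,0, 0,0,-2.5,0,0,0,0, 0,0,-1,0,0,0,0, 0,0,0,0,0,0,0, 0,0,0,0,0,0,0]'
python3 m.py w7; python3 a.py w7
```

```text
clock: 7.65
position: [0.5376, -0.1979, 0.2487]
tool_rot: [0.0, 0.612, 0.791, -0.0]
contact_force: [-0.5, 0.4, 0.1]
grip_width: 0.997
clock: 8.45
position: [0.5373, -0.1978, 0.3629]
tool_rot: [-0.0, 0.612, 0.791, -0.0]
contact_force: [-0.2, -0.1, 0.4]
grip_width: 1.006
8.45 [ 0.5373 -0.1978  0.3629] jawdir 14.53 tilt [-9.e-04  4.e-04 -1.e+00] j6 -0.687663476299426
0.003 0.02 1770 [ 540.7 -194.9   73.6] 0.0125
0.044 0.055 3295 [ 536.  -200.    45.3] 0.0509
0.088 0.0965 649 [ 536.1 -199.4   26.2] 0.0936
0.1 0.1085 726 [ 536.3 -200.    22.1] 0.1064
0.109 0.117 905 [ 536.2 -199.4   14.3] 0.1126
lugs/5deg [ 5  0  0  0  0 19 15 12 14 12 12 11  4  0  0  0  0  5 12 12  9 13 13 11
  7  0  0  0  0  7  9 15 12 14 16 12 18  0  0  0  0  3 16 13 15 16 14 18
 15  0  0  0  0  5 19 17 17 17 17 20  6  0  0  0  0 19 17 15 14 14 14 16]
slot centre mod60 (lugs): 14.826705554824102 0.49290734434543354
slot fit range [14.  14.5 15. ] min 102
hex best 15.0 [14.  14.5 15.  15.5 16. ] 0.22 617
line [(np.float64(4.879216734889368), np.float64(-44.5), np.int64(-10)), (np.float64(4.879112415951416), np.float64(-44.0), np.int64(-5)), (np.float64(4.879016192700083), np.float64(-45.0), np.int64(-10)), (np.float64(4.878908132058216), np.float64(-43.5), np.int64(-5))] alpha -44.25
```

View pics/w7_r.png

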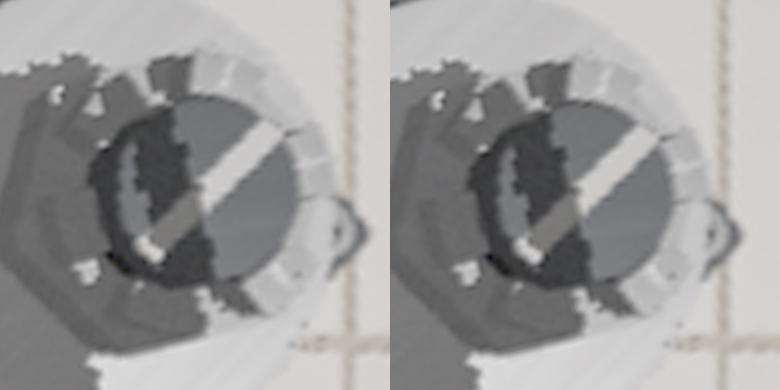

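View pics/w7.png

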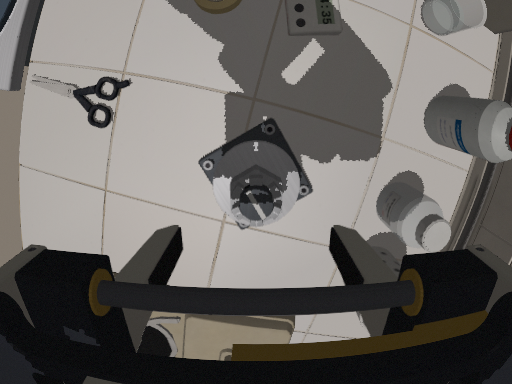

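The nut is free. Its slots are at 14.8° (i.e. -45.2°), the line is at -44.3 to -45.8° and the plate at -45.7°, so they agree within about 1°. The gripper is open and well above the spindle.

```bash
python3 -c "
from h import *
print(robot.job_done())"
```

```text
the job is handed in; nothing more can be done
None
```

I tightened the castle nut on the unpinned stand (the right one, at about x 0.536, y -0.200) by about 40° clockwise to the first slot. I then let go, rose 11 cm clear, and handed the job in at about 8.5 s. I did not touch the pinned stand or the green look-alike.

- **Alignment after release:** depth readings put the slots at -45.2°. The cross-hole direction is -45.7° from the base plate, and -44.3° to -46.0° from the spindle line. That leaves an error of about 1° or less, while a slot is wide enough to spare several degrees.
- **Not backed off or overrun:** the nut only turned clockwise in the readings I took. While it was still gripped, the hole could be seen in the middle of the slot.
- **Forces:** closing on the nut put a 19 N side load on the wrist because I was about 2 mm off centre. I recentred before turning, and the readings after that stayed under about 8 N.
- **Readings that disagreed:** with the fingers covering part of the spindle's end, the spindle-line fit was several degrees off (-40.7° to -49°), so I ignored those.

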